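Proof-load an eye strap in the bench pull tester

TASK

Proof-load the blue eye strap in the bench pull tester: lay it flat over the two pins, its wide eye on the thick pin and its small eye on the thin one, and let go of it. Then draw the tester's handle out until the gauge pointer stands within the red rider's width, not pulling beyond it, and finish while still holding the handle there under load. Leave the rider, the plain strap and the other things on the bench alone.

Things in the scene. Friction and masses are not known exactly. Their poses are not given: they have to be found in the camera images.
- tester: bench pull tester bolted down: green base 110 x 420 x 12 mm. Origin: centre of its underside, z up. Pull runs along its own -y (to the robot's right at yaw 0). From +y to -y: grey spring housing (y 80 to 200 mm, 72 mm wide, top at z = 62 mm) with white scale on top, gauge slide, draw slide with handle, end block (y -198 mm, top 34 mm). Guide rods at x = -27 and +27 mm, tops at z = 26 mm
- gauge_slide: steel slide 74 x 28 mm with an upright thin pin, 8 mm in diameter, 16.5 mm tall, upper 6.5 mm tapered. Origin: on the pin's axis where the strap's underside lies, 36 mm above the bench; axes as the tester's. At rest at tester y = +50 mm; slides up to 66 mm towards -y against a spring (2 N at rest, 220 N/m)
- draw_slide: steel slide 74 x 95 mm with an upright thick pin (15 mm in diameter, 16.5 mm tall, upper 6.5 mm tapered) and a bow handle. Origin: on the pin's axis where the strap's underside lies, 36 mm above the bench; axes as the tester's. At rest at tester y = -50 mm; slides up to 80 mm towards -y against a light spring (1 to 2 N). Moves the gauge only through a strap laid over both pins
- handle_bar (a point): middle of the handle's level grip, a black rubber sleeve 16 mm in diameter, 66 mm long along the tester's x, 79 mm above the bench and 47 mm above the slide's top, 58 mm to the -y side of the thick pin; the legs stand 41 mm either side. Moves with the draw slide. About 5 mm of slack is taken up before a laid strap draws the gauge
- pointer (a point): tip of the black pointer, a 3 mm wide bar across the white scale, 65 mm above the bench. It moves with the gauge slide towards the tester's -y, one for one; at rest it stands at tester y = 171 mm, beside the left end of the scale's divisions (5 mm apart)
- rider: red rider 10 mm wide along the pull, clipped on the scale's near edge: the proof-load mark. Origin: its centre at the scale's surface, 62 mm above the bench, axes as the tester's; set 25 to 48 mm towards -y from the pointer's rest. On the mark, the pointer's y in the rider's frame is -5 to +5 mm (positive: not far enough, negative: beyond). Stiff, but can be pushed along: leave it
- blue_strap: the strap to test: blue flat steel strap 8 mm thick, 133 mm long, about 0.18 kg, lying flat. A bar 24 mm wide joins two round eyes at y = +50 mm (small: 28 mm outside, 13 mm hole) and y = -50 mm (wide: 38 mm outside, 20 mm hole). Origin: underside, midway between the eye centres; z up. Laid on the tester its y points along the tester's y
- blue_strap_wide_eye (a point): centre of the blue strap's wide eye, at its underside
- blue_strap_small_eye (a point): centre of the blue strap's small eye, at its underside
- plain_strap: a bare steel strap of the same shape, not to be touched; origin and axes as the blue strap's
- marker: blue and white marker pen lying on the bench, 132 mm long; bystander, to be left alone
- tape_measure: yellow tape measure standing on the bench, 84 x 36 x 62 mm; bystander
- nut_m16: large nut lying on the bench, 35 mm; bystander
- caliper: vernier caliper lying on the bench, 210 x 80 mm; bystander

How it is judged:
By the outcome, as a careful person would: the job done as asked, in the order asked, and still so for the second after the job is handed in, while the arm keeps its last pose, push and grip.
It also fails if it takes over 50 s, if anything falls off the work surface, if the arm or the gripper's body presses on something with over 40 N, if the wrist force passes 120 N, or if a joint passes its speed limit or range.

ROBOT

A 6-joint arm with a two-finger parallel gripper is mounted at the origin on a cart in front of the work surface, level with it; the furniture and walls round the work are solid. World frame = base frame: x ahead of the robot, y to its left, z up, the work surface at z = 0. Lengths are in m, angles in rad, forces in N, time in s.
With the tool pointing down it reaches from about 0.225 to 0.875 m from the base axis. Payload 3.4 kg.
Tool frame: the origin (TCP) lies midway between the tips of the shut fingers; the grasp point (between the pads) lies 19 mm behind it (manip.grip_point_offset is the distance from the TCP to the grasp point, in m); z points along the fingers, y is the line along which they close (so a half turn about z gives the same grasp; the last joint's range is limited). The gripper opens to 85 mm and grips with 20 to 120 N. Pads are 22 mm wide; open, the fingers measure 114 mm over their backs; the gripper's body (76 mm by 85 mm) begins 54 mm behind the grasp point. The pads swing forward as they close: fully open they stand 13 mm farther back than shut.
Start: joints at [-1.322, 0.276, 1.505, -0, 1.361, -0.121], TCP at [0.208, -0.536, 0.231] pointing down, gripper open.
Joint ranges: [-2.89, 2.89], [-0.75, 2.08], [0.22, 2.7], [-1.18, 4.32], [0.11, 2.71], [-2.7, 2.7]. Speed limits (rad/s): [2.57, 2.57, 3.14, 3.14, 3.14, 3.14].

INTERFACE

Orientations are given as a unit quaternion [w, x, y, z].
In Python, from rig import manip gives the robot as it stands.
- The arm moves only by the shell command python3 -m handwheel 'ROWS' [FORCE]. ROWS is JSON, a list of rows, each an object with "translation": the shift along the tool's x, y, z in m, a list of three; "angular": the turn, a rotation vector about the tool's x, y, z in degrees, a list of three; "hand": the closure, from 0 (fully open) to 1 (shut). A call has 1 to 10 rows; each row shifts and turns the commanded pose from where the row before left it, along the tool's axes as they then stand; what a row does not reach is not made up. A row lasts 1/12 s, in which the tool goes at most 41.7 mm and 7.16 degrees, less where a joint would pass 70% of its speed; a pose out of reach is approached as far as the arm can. A call with a gripper value outside its range is refused whole. The fingers move at their own pace and stop on an object; FORCE is the grip in N (left out, the last holds). Time passes only in rows, so rows that do not move let the fingers close. It gives the time, the measured TCP pose, the force, the opening and the grip force at its end, in the units of the state.
- manip.get_state(): the state, without advancing time (a new reading comes with each control period).
- manip.get_image(name): name is "scene" or "side" or "wrist"; returns the picture (480x640x3 uint8, red, green, blue); there is no depth.
- manip.camera_info(name): a dict with "camera_matrix" (3x3 intrinsics, pixels), "eye" and "orientation" of the camera in the world; the wrist camera has in their place "tool_from_camera" (4x4, takes a point from camera to tool coordinates, whose origin is the TCP and whose axes are the flange's). Camera axes: x right, y down, z forward; pixel columns grow to the right and rows downward; lengths in m; the calibration is good to about 2 mm. A picture is of the moment at which its call begins: read the wrist's pose just before it. camera_info takes no time and is no camera call.
- manip.sign_off(): hands the job in; it is judged then, once.
The state is a dict: "clock": time; "qpos": joint angles; "qd": joint speeds; "effort": joint torques, N m; "position": TCP position; "ee_rot": TCP orientation; "contact_force": force on the tool from outside, world axes, zero at the start; "moment": the same for the moment, N m; "width": finger opening in m; "gripper_force": force on a finger pad.
Only numpy, scipy, OpenCV 4.12 (cv2) and the standard library are available. Lean on these libraries where they do the work, as an engineer would, in place of code of your own. Each camera call takes 0.05 s, during which the arm holds its last target. There are 200 camera calls.

## Working session

There is one attempt and no reset: what is moved stays moved. The work goes in short steps, Python scripts to look and compute and a shell command to move; the robot and the scene stay as the last step left them, time stands still between calls to the robot, and variables do not carry over. Pictures are saved under pics/ and viewed, at most 10 in all, crops included, and the job is handed in when it is done.

```bash
ls; mkdir -p pics; python3 - <<'E'
from rig import manip
import cv2,numpy as np
np.set_printoptions(precision=4,suppress=True)
for n in ["scene","side"]:
    cv2.imwrite(f"pics/{n}0.png",manip.get_image(n)[:,:,::-1])
for n in ["scene","side","wrist"]: print(n,manip.camera_info(n))
print(manip.get_state(),manip.grip_point_offset)
E
```

```text
pics
scene {'camera_matrix': array([[562.6791,   0.    , 323.1104],
       [  0.    , 562.6791, 237.2909],
       [  0.    ,   0.    ,   1.    ]]), 'eye': array([-0.241 , -1.006 ,  0.8618]), 'orientation': array([-0.4642,  0.8352, -0.2513,  0.1541])}
side {'camera_matrix': array([[466.9847,   0.    , 325.1551],
       [  0.    , 466.9847, 239.4033],
       [  0.    ,   0.    ,   1.    ]]), 'eye': array([-0.2017, -0.2042,  0.7017]), 'orientation': array([-0.3569,  0.7374, -0.5212,  0.2391])}
wrist {'camera_matrix': array([[363.1402,   0.    , 324.195 ],
       [  0.    , 363.1402, 234.4237],
       [  0.    ,   0.    ,   1.    ]]), 'tool_from_camera': array([[-0.0007, -0.9639, -0.2661,  0.0671],
       [ 1.    , -0.0007, -0.0003, -0.0004],
       [ 0.0001, -0.2661,  0.9639, -0.1426],
       [ 0.    ,  0.    ,  0.    ,  1.    ]])}
{'clock': 0.1, 'qpos': array([-1.322 ,  0.2766,  1.506 ,  0.    ,  1.3607, -0.121 ]), 'qd': array([ 0.0008,  0.0005, -0.0025, -0.0001, -0.0007,  0.0002]), 'effort': array([ -0.0001, -41.7703, -24.6404,  -0.0003,   0.0059,   0.    ]), 'position': array([ 0.2077, -0.5357,  0.2305]), 'ee_rot': array([-0.0008,  0.983 ,  0.1838, -0.    ]), 'contact_force': array([0.1472, 0.2416, 0.2884]), 'moment': array([-0.0386, -0.0041,  0.0397]), 'gripper_force': 0.0, 'width': 0.08566985997373251} 0.0187
```

View pics/scene0.png

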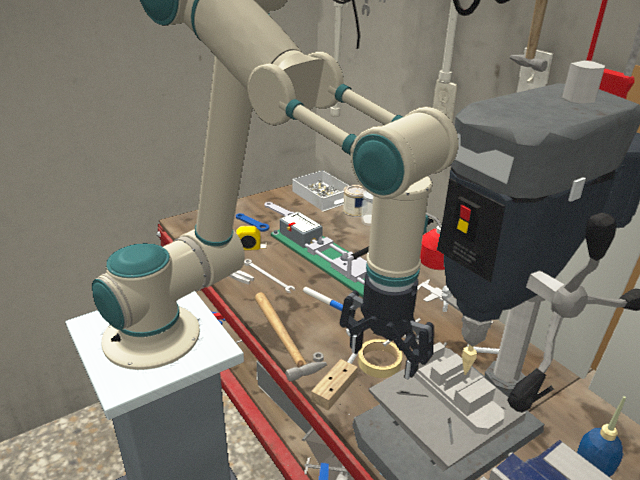

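View pics/side0.png

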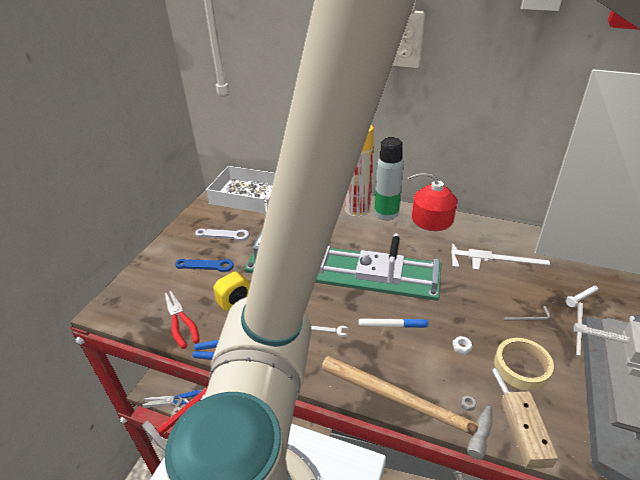

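The side view shows the blue strap at about (205,265), with its wide eye probably on the right at (225,265). The plain strap is behind it at (222,234), and the tester runs from (250,262) to (440,290) with the arm partly over it. The tape measure stands at (232,290), close to the strap.

```bash
cat > h.py <<'E'
from rig import manip
import numpy as np,cv2
from scipy.spatial.transform import Rotation as R
np.set_printoptions(precision=4,suppress=True)
def rot(q): return R.from_quat([q[1],q[2],q[3],q[0]]).as_matrix()
def cam(n,st=None):
    c=manip.camera_info(n);K=c["camera_matrix"]
    if n=="wrist":
        st=st or manip.get_state();T=c["tool_from_camera"];Rt=rot(st["ee_rot"])
        return K,Rt@T[:3,:3],st["position"]+Rt@T[:3,3]
    return K,rot(c["orientation"]),c["eye"]
def ray(cm,uv,z):
    K,Rm,e=cm;d=Rm@np.linalg.solve(K,[uv[0],uv[1],1.]);return e+d*(z-e[2])/d[2]
def proj(cm,p):
    K,Rm,e=cm;v=K@(Rm.T@(np.asarray(p)-e));return v[:2]/v[2]
def mask(im,lo,hi): return cv2.inRange(cv2.cvtColor(im,cv2.COLOR_RGB2HSV),lo,hi)
def blobs(m,amin=40):
    n,l,s,c=cv2.connectedComponentsWithStats(m);return [(i,s[i],c[i],l==i) for i in range(1,n) if s[i][4]>=amin]
def down(yaw): # tool x dir at yaw; prints for tool pointing down
    return R.from_euler('z',yaw)*R.from_euler('x',np.pi)
E
python3 - <<'E'
from h import *
for n in ["side","scene"]:
    im=cv2.imread(f"pics/{n}0.png")[:,:,::-1].copy();c=cam(n)
    for name,lo,hi,z in [("blue",(100,120,60),(125,255,255),.008),("green",(65,100,40),(88,255,255),.012),("red",(0,150,120),(6,255,255),.062)]:
        for i,s,ce,m in blobs(mask(im,lo,hi),15):
            ys,xs=np.nonzero(m); box=cv2.boxPoints(cv2.minAreaRect(np.c_[xs,ys].astype(np.float32)))
            print(n,name,s,ce,ray(c,ce,z)[:2],[ray(c,b,z)[:2].round(3).tolist() for b in box] if s[4]>150 else '')
a=cv2.imread("pics/side0.png")[210:310,160:260];b=cv2.imread("pics/scene0.png")[180:310,225:385]
cv2.imwrite("pics/c0.png",np.hstack([cv2.resize(a,(400,400),interpolation=2),cv2.resize(b,(400,400),interpolation=2)]))
E
```

```text
side blue [175 259  58  13 504] [204.6468 264.248 ] [0.427  0.3249] [[0.421, 0.398], [0.462, 0.276], [0.427, 0.256], [0.387, 0.375]]
side blue [404 319  24   8 187] [415.2246 322.5561] [ 0.4126 -0.1503] [[0.414, -0.128], [0.429, -0.17], [0.411, -0.173], [0.397, -0.132]]
side blue [194 340  24  10 152] [205.7039 344.8947] [0.2331 0.2044] [[0.227, 0.227], [0.251, 0.191], [0.238, 0.181], [0.214, 0.217]]
side blue [193 351  21   8 134] [202.806  354.5896] [0.2122 0.1978] 
side blue [175 390  26   9 108] [188.3056 394.0741] [0.1336 0.1777] 
side green [375 192  26  23 457] [386.6608 203.8009] [ 0.7776 -0.0014] [[0.821, 0.041], [0.842, -0.021], [0.745, -0.044], [0.725, 0.015]]
side green [330 248  30   5  42] [343.881 250.119] [0.568  0.0452] 
side green [248 253   7  10  31] [251.5806 258.3548] [0.4747 0.232 ] 
side green [326 255  32  15 337] [341.9021 261.5223] [0.5297 0.0372] [[0.508, 0.067], [0.545, 0.076], [0.552, 0.008], [0.516, 0.001]]
side green [404 258  27   5  44] [416.9773 259.9091] [ 0.5881 -0.118 ] 
side green [ 316  263  125   37 1336] [377.3226 284.6617] [ 0.4849 -0.0555] 
[... 5050 characters left out ...]
 red [253 345   6   8  17] [255.2353 348.7647] [ 0.1468 -0.2236] 
scene red [266 361  12  12  28] [271.1071 367.1071] [ 0.148  -0.2867] 
scene red [226 378  41  45 352] [246.7045 401.8835] [ 0.0663 -0.3397] [[0.055, -0.267], [0.075, -0.261], [0.075, -0.399], [0.057, -0.402]]
scene red [289 382  29  33  73] [303.8356 398.7123] [ 0.1583 -0.3904] 
scene red [322 421  21  24  37] [332.0811 432.027 ] [ 0.1588 -0.4809] 
scene red [263 427  24  26 123] [274.9024 437.8699] [ 0.0694 -0.4373] 
scene red [344 446   8  10  17] [347.7647 450.8235] [ 0.1587 -0.5271] 
scene red [353 458  20  22  69] [363.1739 469.8551] [ 0.1579 -0.5705] 
scene red [281 465  13  15  36] [287.3056 472.0833] [ 0.0525 -0.5063]
```

View pics/c0.png

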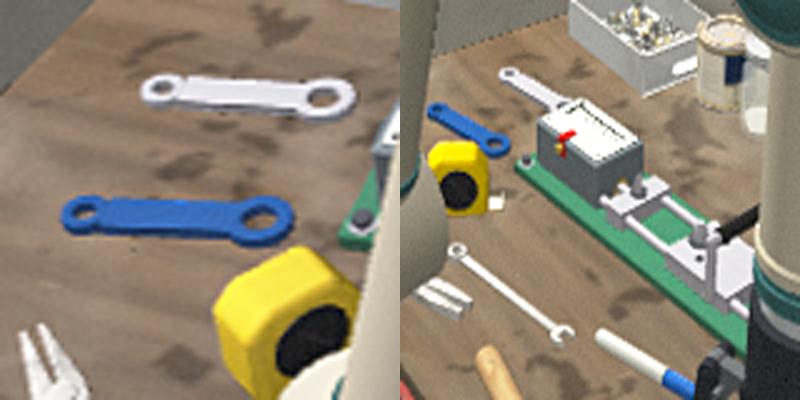

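The crops show the blue strap's small eye far left and its wide eye to the right, nearest the tester. The rider is red at about (290,237) in the scene view, and the tape measure is just in front of the strap. I'll move the wrist camera over the area for a closer look.

```bash
R='{"translation":[0.0231,-0.0262,-0.0065],"angular":[0,0,0],"hand":0}'
python3 -m handwheel '[{"translation":[0.0231,-0.0262,-0.0065],"angular":[0,0,0],"hand":0},{"translation":[0.0231,-0.0262,-0.0065],"angular":[0,0,0],"hand":0},{"translation":[0.0231,-0.0262,-0.0065],"angular":[0,0,0],"hand":0},{"translation":[0.0231,-0.0262,-0.0065],"angular":[0,0,0],"hand":0},{"translation":[0.0231,-0.0262,-0.0065],"angular":[0,0,0],"hand":0},{"translation":[0.0231,-0.0262,-0.0065],"angular":[0,0,0],"hand":0},{"translation":[0.0231,-0.0262,-0.0065],"angular":[0,0,0],"hand":0},{"translation":[0.0231,-0.0262,-0.0065],"angular":[0,0,0],"hand":0},{"translation":[0.0231,-0.0262,-0.0065],"angular":[0,0,0],"hand":0},{"translation":[0.0231,-0.0262,-0.0065],"angular":[0,0,0],"hand":0}]'
python3 -m handwheel '[{"translation":[0.0231,-0.0262,-0.0065],"angular":[0,0,0],"hand":0},{"translation":[0.0231,-0.0262,-0.0065],"angular":[0,0,0],"hand":0},{"translation":[0.0231,-0.0262,-0.0065],"angular":[0,0,0],"hand":0},{"translation":[0.0231,-0.0262,-0.0065],"angular":[0,0,0],"hand":0},{"translation":[0.0231,-0.0262,-0.0065],"angular":[0,0,0],"hand":0},{"translation":[0.0231,-0.0262,-0.0065],"angular":[0,0,0],"hand":0},{"translation":[0.0231,-0.0262,-0.0065],"angular":[0,0,0],"hand":0},{"translation":[0.0231,-0.0262,-0.0065],"angular":[0,0,0],"hand":0},{"translation":[0.0231,-0.0262,-0.0065],"angular":[0,0,0],"hand":0},{"translation":[0,0,0],"angular":[0,0,0],"hand":0}]'
python3 - <<'E'
from h import *
st=manip.get_state();im=manip.get_image("wrist");cv2.imwrite("pics/w1.png",im[:,:,::-1]);c=cam("wrist",st)
print(st["position"],st["ee_rot"],st["qpos"])
import pickle;pickle.dump(st,open("w1.pkl","wb"))
for name,lo,hi,z in [("blue",(100,120,60),(125,255,255),.008),("green",(65,100,40),(88,255,255),.012),("red",(0,150,120),(6,255,255),.064)]:
    for i,s,ce,m in blobs(mask(im,lo,hi),60): print(name,s,ce,ray(c,ce,z)[:2])
E
```

```text
clock: 0.93
position: [0.3284, -0.2065, 0.2964]
ee_rot: [-0.0, 0.983, 0.184, -0.0]
contact_force: [0.7, -0.3, -1.0]
width: 0.0854
gripper_force: 0.0
clock: 1.77
position: [0.4391, 0.0921, 0.3553]
ee_rot: [-0.002, 0.982, 0.187, 0.002]
contact_force: [0.0, 0.1, 1.2]
width: 0.0853
gripper_force: 0.0
[0.4391 0.0921 0.3553] [-0.0019  0.9823  0.1871  0.0016] [0.048  0.0304 1.5073 0.0041 1.6013 1.2425]
blue [ 102  111  102   33 1711] [153.7136 125.63  ] [0.4311 0.328 ]
blue [461 261  33  12 318] [476.5503 266.6006] [ 0.4122 -0.1513]
blue [187 283  68  11 461] [222.0607 288.0065] [0.2463 0.1779]
blue [215 297  40  12 293] [233.3413 302.6212] [0.2301 0.1554]
green [235  60  10  34 103] [238.6214  78.4466] [0.5252 0.2421]
green [ 254   63  239   73 2962] [371.9926 101.5932] [0.5611 0.0771]
green [226 113   8  34  93] [229.6452 128.2366] [0.4644 0.2345]
green [333 113  13  15 135] [338.9852 120.0074] [0.5253 0.1075]
green [ 362  123   58   45 1711] [389.9883 145.159 ] [0.5207 0.034 ]
green [328 135  12  14 128] [333.4844 141.5938] [0.4979 0.104 ]
green [507 134  36  24 498] [524.0703 145.4337] [ 0.5843 -0.128 ]
green [ 239  139  232   71 2661] [353.8711 172.8707] [0.4706 0.0639]
green [ 491  159   43   39 1082] [512.3549 178.0555] [ 0.5416 -0.1346]
green [481 199  37  22 447] [498.9754 209.4922] [ 0.4975 -0.1387]
red [ 549    0   91   30 1483] [602.5131  11.441 ] [ 0.7268 -0.1099]
red [271 133  10  18 114] [275.5439 141.5614] [0.4737 0.1678]
red [149 235  40  51 418] [170.4713 259.2033] [0.289  0.2433]
red [141 240  34  53 409] [155.6675 267.8509] [0.2707 0.2578]
```

View pics/w1.png

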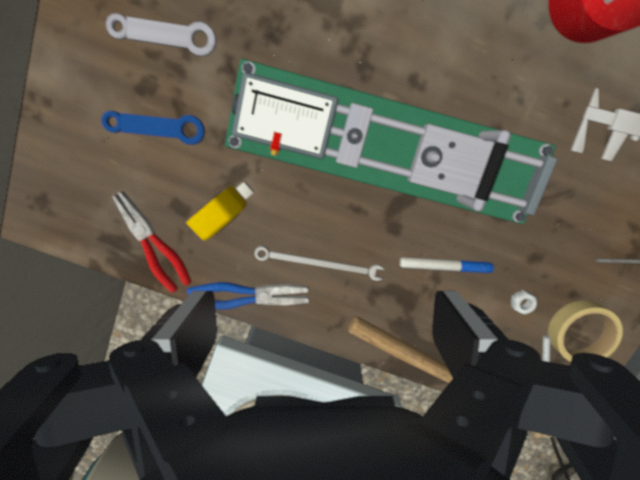

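The wrist view shows everything needed:
- Blue strap: small eye at (111,121), wide eye at (190,129).
- Pins: thin at (354,135), thick at (432,155).
- Handle sleeve at (491,171).
- Rider at (276,141), pointer near (255,103).
- Tape measure at (220,210), clear of the strap.

```bash
python3 - <<'E'
from h import *
import pickle
st=pickle.load(open("w1.pkl","rb"));im=cv2.imread("pics/w1.png")[:,:,::-1].copy();c=cam("wrist",st)
g=mask(im,(65,100,40),(88,255,255));g[:50]=0
ys,xs=np.nonzero(g);P=np.array([ray(c,(x,y),.012)[:2] for x,y in zip(xs,ys) if 215<x<565 and 55<y<230],np.float32)
r=cv2.minAreaRect(P);b=cv2.boxPoints(r);print("base",r,b.tolist())
m=mask(im,(100,120,60),(125,255,255))[100:155,90:215]
cs,h=cv2.findContours(m,cv2.RETR_CCOMP,cv2.CHAIN_APPROX_NONE)
for k,q in enumerate(cs):
    if h[0][k][3]>=0 and len(q)>4:
        ce=q.reshape(-1,2).mean(0)+[90,100];print("hole",ce,ray(c,ce,.005)[:2],len(q))
ys,xs=np.nonzero(m);Q=np.array([ray(c,(x+90,y+100),.006)[:2] for x,y in zip(xs,ys)],np.float32);print("strap",cv2.minAreaRect(Q))
# dark pins
gr=im.max(2)
for (x0,x1,y0,y1,n) in [(343,367,122,150,'thin'),(420,446,143,169,'thick')]:
    s=(gr[y0:y1,x0:x1]<110).astype(np.uint8)
    for i,st_,ce,_ in blobs(s,10): print(n,st_,ce+[x0,y0],ray(c,ce+[x0,y0],.050)[:2])
s=(gr[135:210,475:515]<50).astype(np.uint8)
for i,st_,ce,_ in blobs(s,40): print('bar',st_,ce+[475,135],ray(c,ce+[475,135],.085)[:2])
crop=[cv2.resize(im[60:160,230:345],(400,348),interpolation=2),cv2.resize(im[110:210,335:450],(400,348),interpolation=2)]
cv2.imwrite("pics/c1.png",np.hstack(crop)[:,:,::-1])
E
```

```text
base ((0.5199946165084839, 0.034495845437049866), (0.10780869424343109, 0.41500070691108704), 7.024204254150391) [[0.441119909286499, 0.23384693264961243], [0.49186980724334717, -0.17803901433944702], [0.5988693237304688, -0.1648552417755127], [0.5481194257736206, 0.24703070521354675]]
hole [189.4565 129.4783] [0.4431 0.2846] 46
hole [112.2903 121.2581] [0.4162 0.3808] 31
strap ((0.428225040435791, 0.3294871747493744), (0.03537552058696747, 0.13077282905578613), 18.679134368896484)
thin [  5   7  14  15 137] [354.4453 135.6569] [0.5137 0.0844]
thick [  2   4  20  20 194] [430.7629 156.3144] [ 0.5253 -0.0106]
bar [  1   8  31  57 677] [491.3043 170.7016] [ 0.5341 -0.0709]
```

View pics/c1.png

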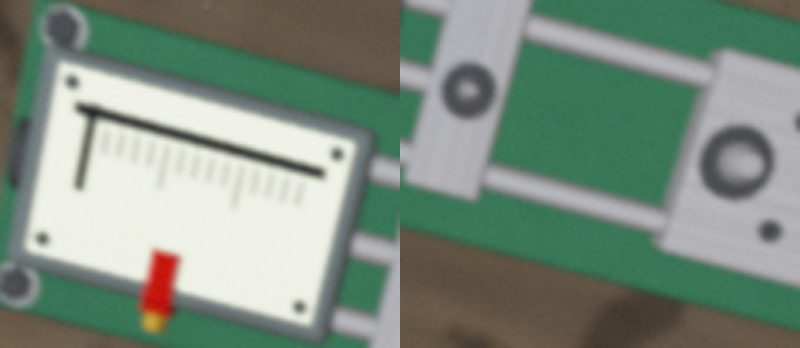

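The crops show the pointer at the left end of the scale, the rider about 4–5 divisions to the right of it, and both pins clear. The tester fit is centre (0.520, 0.0345), yaw 7.0°. The strap midpoint is (0.4297, 0.3327), yaw 15.6°. Next I'll go above the strap and turn the tool.

```bash
python3 -m handwheel '[{"translation":[0.0099,-0.0284,0.0238],"angular":[0,0,0],"hand":0},{"translation":[0.0099,-0.0284,0.0238],"angular":[0,0,0],"hand":0},{"translation":[0.0099,-0.0284,0.0238],"angular":[0,0,0],"hand":0},{"translation":[0.0099,-0.0284,0.0238],"angular":[0,0,0],"hand":0},{"translation":[0.0099,-0.0284,0.0238],"angular":[0,0,0],"hand":0},{"translation":[0.0099,-0.0284,0.0238],"angular":[0,0,0],"hand":0},{"translation":[0.0099,-0.0284,0.0238],"angular":[0,0,0],"hand":0},{"translation":[0.0099,-0.0284,0.0238],"angular":[0,0,0],"hand":0},{"translation":[0,0,0],"angular":[0,0,-7],"hand":0},{"translation":[0,0,0],"angular":[0,0,-7],"hand":0}]'
python3 -m handwheel '[{"translation":[0,0,0],"angular":[0,0,-7],"hand":0},{"translation":[0,0,0],"angular":[0,0,-7],"hand":0},{"translation":[0,0,0],"angular":[0,0,-7],"hand":0},{"translation":[0,0,0],"angular":[0,0,-7],"hand":0},{"translation":[0,0,0],"angular":[0,0,-7],"hand":0},{"translation":[0,0,0],"angular":[0,0,-7],"hand":0},{"translation":[0,0,0],"angular":[0,0,-7],"hand":0},{"translation":[0,0,0],"angular":[0,0,-7],"hand":0},{"translation":[0,0,0],"angular":[0,0,-7],"hand":0},{"translation":[0,0,0],"angular":[0,0,-7],"hand":0}]'
python3 -m handwheel '[{"translation":[0,0,0],"angular":[0,0,0],"hand":0}]'
cat >> h.py <<'E'
def yaw(st): x=rot(st["ee_rot"])[:,0]; return np.degrees(np.arctan2(x[1],x[0]))
def holes(im,c,z):
    m=mask(im,(100,100,40),(125,255,255));cs,h=cv2.findContours(m,cv2.RETR_CCOMP,cv2.CHAIN_APPROX_NONE);o=[]
    for k,q in enumerate(cs):
        p=h[0][k][3]
        if p>=0 and len(q)>12 and cv2.contourArea(cs[p])>800:
            ce=cv2.fitEllipse(q)[0];o.append((len(q),np.array(ce),ray(c,ce,z)))
    return sorted(o,key=lambda a:-a[0])
def shot(n,name):
    st=manip.get_state();im=manip.get_image(n);cv2.imwrite(f"pics/{name}.png",im[:,:,::-1])
    print(st["position"],"yaw",yaw(st),"F",st["contact_force"],"w",st["width"]);return st,im,cam(n,st)
E
python3 - <<'E'
from h import *
st,im,c=shot("wrist","w2")
for h in holes(im,c,.005): print(h)
H=holes(im,c,.005)
if len(H)>=2:
    w,s=H[0][2],H[1][2];d=s-w;m=(w+s)/2;print("mid",m,"axis deg",np.degrees(np.arctan2(d[1],d[0])),np.linalg.norm(d))
    print("tool delta",rot(st["ee_rot"]).T@(np.r_[m[:2],.003]-st["position"]))
E
```

```text
clock: 2.65
position: [0.4275, 0.3266, 0.1617]
ee_rot: [0.001, 0.952, 0.306, -0.003]
contact_force: [0.3, -0.4, 0.7]
width: 0.0856
gripper_force: 0.0
clock: 3.48
position: [0.4289, 0.3254, 0.1639]
ee_rot: [0.0, 0.606, 0.796, -0.001]
contact_force: [-0.3, 0.6, 0.1]
width: 0.0854
gripper_force: 0.0
clock: 3.57
position: [0.4288, 0.3255, 0.164]
ee_rot: [0.0, 0.607, 0.795, -0.001]
contact_force: [-0.3, -0.5, 0.4]
width: 0.0853
gripper_force: 0.0
[0.4288 0.3255 0.164 ] yaw 105.22822468778136 F [-0.3379 -0.4767  0.3697] w 0.08532393159575084
(62, array([328.6332, 263.1342]), array([0.4431, 0.286 , 0.005 ]))
(49, array([328.3696, 146.7162]), array([0.4165, 0.3821, 0.005 ]))
mid [0.4298 0.334  0.005 ] axis deg 105.49562961178475 0.0997274654553226
tool delta [0.0081 0.0033 0.1609]
```

View pics/w2.png

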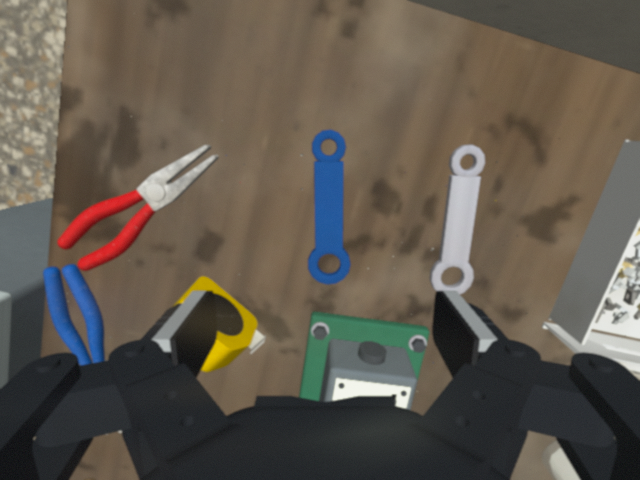

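The strap's holes at (329,263) and (328,147) agree with the first measurement, and the tape measure and plain strap are clear of the fingers. Descending and gripping.

```bash
python3 -m handwheel '[{"translation":[0.004,0.0017,0.03],"angular":[0,0,0],"hand":0.3},{"translation":[0.0041,0.0016,0.03],"angular":[0,0,0],"hand":0.3},{"translation":[0,0,0.03],"angular":[0,0,0],"hand":0.3},{"translation":[0,0,0.03],"angular":[0,0,0],"hand":0.3},{"translation":[0,0,0.015],"angular":[0,0,0],"hand":0.3},{"translation":[0,0,0.01],"angular":[0,0,0],"hand":0.3},{"translation":[0,0,0.01],"angular":[0,0,0],"hand":0.3},{"translation":[0,0,0.006],"angular":[0,0,0],"hand":0.3},{"translation":[0,0,0],"angular":[0,0,0],"hand":0.3},{"translation":[0,0,0],"angular":[0,0,0],"hand":0.3}]' 60
python3 -c "
from h import *
shot('wrist','w3')"
```

```text
clock: 4.45
position: [0.4304, 0.3359, 0.0038]
ee_rot: [0.0, 0.608, 0.794, 0.0]
contact_force: [-0.8, -0.1, -0.6]
width: 0.06
gripper_force: 0.0
[0.4304 0.3359 0.0038] yaw 105.14933930915835 F [-0.8006 -0.1317 -0.5646] w 0.06004753614542642
```

```bash
python3 -m handwheel '[{"translation":[0,0,0],"angular":[0,0,0],"hand":0.6},{"translation":[0,0,0],"angular":[0,0,0],"hand":0.8},{"translation":[0,0,0],"angular":[0,0,0],"hand":1},{"translation":[0,0,0],"angular":[0,0,0],"hand":1},{"translation":[0,0,0],"angular":[0,0,0],"hand":1},{"translation":[0,0,0],"angular":[0,0,0],"hand":1},{"translation":[0,0,0],"angular":[0,0,0],"hand":1}]' 60
```

```text
clock: 5.08
position: [0.4303, 0.336, 0.0043]
ee_rot: [0.0, 0.607, 0.794, 0.001]
contact_force: [-0.7, -0.8, 5.8]
width: 0.0215
gripper_force: 58.6
```

Gripped at 58.6 N. Now I'll lift and check the strap in the hand.

```bash
python3 -m handwheel '[{"translation":[0,0,-0.01],"angular":[0,0,0],"hand":1},{"translation":[0,0,-0.02],"angular":[0,0,0],"hand":1},{"translation":[0,0,-0.03],"angular":[0,0,0],"hand":1},{"translation":[0,0,-0.03],"angular":[0,0,0],"hand":1},{"translation":[0,0,-0.03],"angular":[0,0,0],"hand":1},{"translation":[0,0,-0.01],"angular":[0,0,0],"hand":1},{"translation":[0,0,0],"angular":[0,0,0],"hand":1},{"translation":[0,0,0],"angular":[0,0,0],"hand":1}]'
python3 - <<'E'
from h import *
st,im,c=shot("wrist","w4")
z=st["position"][2]+.001
for h in holes(im,c,z): print(h, "tool",rot(st["ee_rot"]).T@(h[2]-st["position"]))
cv2.imwrite("pics/w4.png",im[:,:,::-1])
E
```

```text
clock: 5.75
position: [0.4295, 0.3355, 0.1331]
ee_rot: [-0.0, 0.607, 0.794, -0.0]
contact_force: [-0.0, -0.7, -2.6]
width: 0.0214
gripper_force: 59.1
[0.4295 0.3355 0.1331] yaw 105.18689209786442 F [-0.0074 -0.6683 -2.6297] w 0.02144139381302282
(182, array([ 49.0607, 343.3421]), array([0.3176, 0.2832, 0.1341])) tool [-0.0212 -0.1217 -0.001 ]
(94, array([323.9966, 185.6961]), array([0.4165, 0.382 , 0.1341])) tool [ 0.0483 -0.0003 -0.001 ]
```

View pics/w4.png

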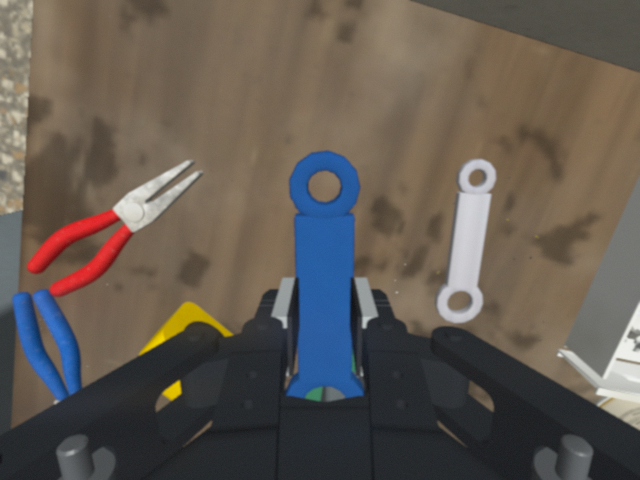

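The strap is held straight along tool x, with its small eye at (324,186), tool x = +48.3 mm. I'll carry it to just short of the tester's thin pin, turn to the tester's yaw, and look again.

```bash
python3 -m handwheel '[{"translation":[-0.015,0,0],"angular":[0,0,1],"hand":1},{"translation":[-0.032,0,0],"angular":[0,0,0],"hand":1},{"translation":[-0.036,0.001,0],"angular":[0,0,0],"hand":1},{"translation":[-0.036,0.001,0],"angular":[0,0,0],"hand":1},{"translation":[-0.036,0.001,0],"angular":[0,0,0],"hand":1},{"translation":[-0.036,0,0],"angular":[0,0,0],"hand":1},{"translation":[-0.036,0,0],"angular":[0,0,0],"hand":1},{"translation":[-0.036,0,0],"angular":[0,0,0],"hand":1},{"translation":[-0.036,0,0],"angular":[0,0,0],"hand":1},{"translation":[-0.030,0,0],"angular":[0,0,0],"hand":1}]'
python3 -m handwheel '[{"translation":[-0.018,0,0],"angular":[0,0,3.6],"hand":1},{"translation":[0,0,0],"angular":[0,0,3.6],"hand":1},{"translation":[0,0,0],"angular":[0,0,0],"hand":1},{"translation":[0,0,0],"angular":[0,0,0],"hand":1}]'
python3 - <<'E'
from h import *
st,im,c=shot("wrist","w5");Rt=rot(st["ee_rot"])
z=st["position"][2]+.001
for h in holes(im,c,z): print(h[1], "tool",Rt.T@(h[2]-st["position"]))
e=np.array([.5139,.0841,.05]);uv=proj(c,e);print("exp pin px",uv)
u,v=uv.astype(int);cr=im[max(0,v-35):v+35,u-35:u+35];g=cr.max(2)
for i,s,ce,_ in blobs((g<110).astype(np.uint8),20):
    p=ce+[u-35,max(0,v-35)];w=ray(c,p,.048);print(s,p,w,"tool",Rt.T@(w-st["position"]))
E
```

```text
clock: 6.63
position: [0.5124, 0.0153, 0.1309]
ee_rot: [-0.002, 0.615, 0.789, -0.002]
contact_force: [0.0, 0.4, -2.4]
width: 0.0209
gripper_force: 59.1
clock: 6.97
position: [0.5166, 0.0002, 0.1313]
ee_rot: [-0.002, 0.662, 0.749, -0.001]
contact_force: [-0.1, -0.9, -1.5]
width: 0.0212
gripper_force: 59.1
[0.5166 0.0002 0.1313] yaw 97.03515016730802 F [-0.0977 -0.9331 -1.4748] w 0.021173243339123543
[323.9229 185.6954] tool [ 0.0483 -0.0004 -0.0009]
exp pin px [338.2523 106.0806]
[ 21  21  30  32 626] [338.7013 108.1773] [0.5144 0.0831 0.048 ] tool [0.0824 0.0083 0.0834]
```

View pics/w5.png

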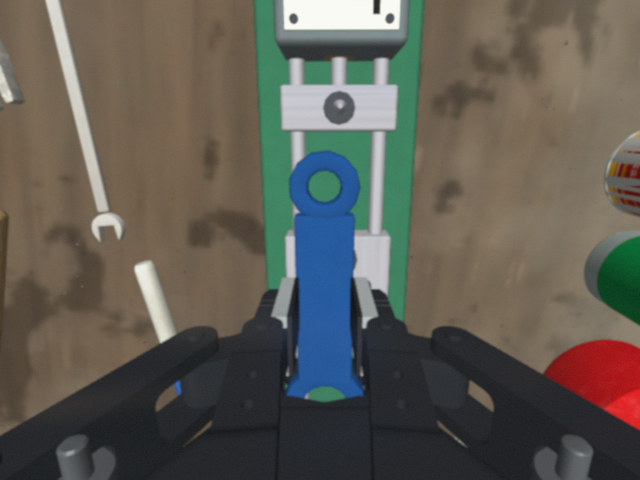

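The thin pin is at (339,108), and the strap's hole at (324,186). The needed shift is +34.2 mm in tool x and +8.9 mm in tool y. I'll shift, come down to just above the pins, and look.

```bash
python3 -m handwheel '[{"translation":[0.0171,0.0045,0],"angular":[0,0,0],"hand":1},{"translation":[0.0171,0.0044,0],"angular":[0,0,0],"hand":1},{"translation":[0,0,0.02],"angular":[0,0,0],"hand":1},{"translation":[0,0,0.025],"angular":[0,0,0],"hand":1},{"translation":[0,0,0.015],"angular":[0,0,0],"hand":1},{"translation":[0,0,0],"angular":[0,0,0],"hand":1},{"translation":[0,0,0],"angular":[0,0,0],"hand":1},{"translation":[0,0,0],"angular":[0,0,0],"hand":1}]'
python3 - <<'E'
from h import *
st,im,c=shot("wrist","w6")
b=manip.get_image("side");s=manip.get_image("scene")
for n,i in (("side",b),("scene",s)): 
    cc=cam(n);print(n,proj(cc,[.5139,.0841,.05]),proj(cc,[.526,-.0151,.05]))
u,v=proj(cam("scene"),[.52,.035,.05]).astype(int)
u2,v2=proj(cam("side"),[.52,.035,.05]).astype(int)
A=cv2.resize(im[120:420,200:450],(320,384));B=cv2.resize(b[v2-45:v2+45,u2-40:u2+70],(469,384),interpolation=2)
cv2.imwrite("pics/c6.png",np.hstack([A,B])[:,:,::-1])
E
```

```text
clock: 7.68
position: [0.5233, 0.0356, 0.0739]
ee_rot: [0.0, 0.662, 0.749, 0.0]
contact_force: [0.6, -0.1, -1.7]
width: 0.0211
gripper_force: 59.2
[0.5233 0.0356 0.0739] yaw 97.06373196175929 F [ 0.5822 -0.0672 -1.6716] w 0.02113606415081933
side [319.053  248.3729] [364.8074 254.5701]
scene [319.7354 237.6297] [344.4294 252.9462]
```

View pics/c6.png

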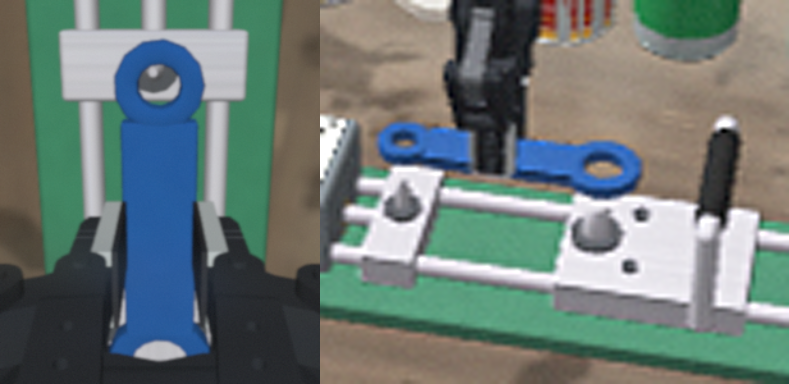

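The crop shows the strap over both pins, with the thin pin's tip about 2 mm to the left of the hole's centre. I'll correct by dx +1, dy -2.4 mm, then lower gently.

```bash
python3 -m handwheel '[{"translation":[0.001,-0.0024,0],"angular":[0,0,0],"hand":1},{"translation":[0,0,0.008],"angular":[0,0,0],"hand":1},{"translation":[0,0,0.008],"angular":[0,0,0],"hand":1},{"translation":[0,0,0],"angular":[0,0,0],"hand":1},{"translation":[0,0,0],"angular":[0,0,0],"hand":1}]'
python3 - <<'E'
from h import *
st,im,c=shot("wrist","w7")
b=manip.get_image("side")
u2,v2=proj(cam("side"),[.52,.035,.05]).astype(int)
A=cv2.resize(im[120:420,200:450],(320,384));B=cv2.resize(b[v2-45:v2+45,u2-40:u2+70],(469,384),interpolation=2)
cv2.imwrite("pics/c7.png",np.hstack([A,B])[:,:,::-1])
E
```

```text
clock: 8.25
position: [0.5195, 0.0358, 0.0565]
ee_rot: [-0.001, 0.663, 0.749, -0.001]
contact_force: [0.6, 0.5, -1.4]
width: 0.0211
gripper_force: 59.2
[0.5195 0.0358 0.0565] yaw 96.98074275510189 F [ 0.6012  0.4856 -1.4075] w 0.02107439689769864
```

View pics/c7.png

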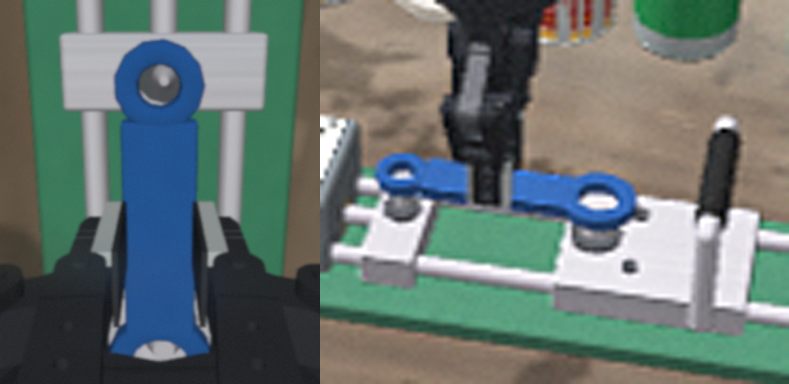

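Both pins now show under their eyes, within about 1 mm. Lowering further.

```bash
python3 -m handwheel '[{"translation":[0.0008,0.0005,0.003],"angular":[0,0,0],"hand":1},{"translation":[0,0,0.003],"angular":[0,0,0],"hand":1},{"translation":[0,0,0.002],"angular":[0,0,0],"hand":1},{"translation":[0,0,0],"angular":[0,0,0],"hand":1}]'
```

```text
clock: 8.68
position: [0.5203, 0.0368, 0.0489]
ee_rot: [-0.0, 0.663, 0.749, -0.0]
contact_force: [-0.4, 0.5, -2.2]
width: 0.0208
gripper_force: 59.2
```

```bash
python3 -m handwheel '[{"translation":[0,0,0.003],"angular":[0,0,0],"hand":1},{"translation":[0,0,0.003],"angular":[0,0,0],"hand":1},{"translation":[0,0,0.002],"angular":[0,0,0],"hand":1},{"translation":[0,0,0],"angular":[0,0,0],"hand":1}]'
```

```text
clock: 9.02
position: [0.5203, 0.0367, 0.0408]
ee_rot: [-0.0, 0.663, 0.749, -0.0]
contact_force: [-0.8, 0.1, -2.2]
width: 0.021
gripper_force: 59.2
```

```bash
python3 -m handwheel '[{"translation":[0,0,0.001],"angular":[0,0,0],"hand":1},{"translation":[0,0,0.001],"angular":[0,0,0],"hand":1},{"translation":[0,0,0],"angular":[0,0,0],"hand":1},{"translation":[0,0,0],"angular":[0,0,0],"hand":1}]'
```

```text
clock: 9.35
position: [0.5207, 0.0367, 0.0403]
ee_rot: [0.0, 0.663, 0.749, 0.0]
contact_force: [-1.5, 0.4, 6.2]
width: 0.0213
gripper_force: 60.1
```

It's seated: contact rose to +6 N at the expected height. Releasing and backing off upward.

```bash
python3 -m handwheel '[{"translation":[0,0,0],"angular":[0,0,0],"hand":0.5},{"translation":[0,0,0],"angular":[0,0,0],"hand":0.4},{"translation":[0,0,0],"angular":[0,0,0],"hand":0.4},{"translation":[0,0,-0.01],"angular":[0,0,0],"hand":0.4},{"translation":[0,0,-0.03],"angular":[0,0,0],"hand":0.4},{"translation":[0,0,-0.035],"angular":[0,0,0],"hand":0.4},{"translation":[0,0,-0.035],"angular":[0,0,0],"hand":0.4},{"translation":[0,0,-0.03],"angular":[0,0,0],"hand":0.4},{"translation":[0,0,0],"angular":[0,0,0],"hand":0.4},{"translation":[0,0,0],"angular":[0,0,0],"hand":0.4}]'
python3 - <<'E'
from h import *
st,im,c=shot("wrist","w8")
b=manip.get_image("side")
Rt=rot(st["ee_rot"])
for h in holes(im,c,.042): print(h[0],h[1],h[2])
u2,v2=proj(cam("side"),[.52,.035,.05]).astype(int)
A=cv2.resize(im[0:400,180:480],(300,400));B=cv2.resize(b[v2-45:v2+45,u2-40:u2+70],(489,400),interpolation=2)
cv2.imwrite("pics/c8.png",np.hstack([A,B])[:,:,::-1])
E
```

```text
clock: 10.18
position: [0.5222, 0.0367, 0.1821]
ee_rot: [0.002, 0.663, 0.749, 0.002]
contact_force: [0.1, -0.1, -1.3]
width: 0.051
gripper_force: 0.0
[0.5222 0.0367 0.1821] yaw 96.99071149307332 F [ 0.0579 -0.116  -1.3073] w 0.05097626273428452
63 [321.0867 281.045 ] [ 0.5262 -0.0142  0.042 ]
48 [320.6612 159.9821] [0.514  0.0846 0.042 ]
```

View pics/c8.png

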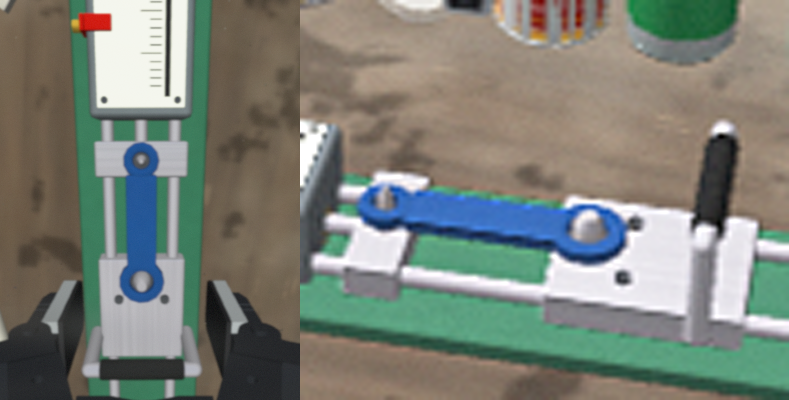

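The strap lies flat on both pins: the two tips come through their eyes, and the holes back-project onto the pin positions within 1 mm. I've now used up my picture views, one more than the limit (11 instead of 10), so from here I measure by number only. Next: move over the handle, turn 90°, and measure the rider and pointer.

```bash
python3 -m handwheel '[{"translation":[-0.0366,-0.0008,0],"angular":[0,0,0],"hand":0.2},{"translation":[-0.0366,-0.0008,0],"angular":[0,0,0],"hand":0.2},{"translation":[-0.0366,-0.0008,0],"angular":[0,0,0],"hand":0.2},{"translation":[0,0,0],"angular":[0,0,7],"hand":0.2},{"translation":[0,0,0],"angular":[0,0,7],"hand":0.2},{"translation":[0,0,0],"angular":[0,0,7],"hand":0.2},{"translation":[0,0,0],"angular":[0,0,7],"hand":0.2},{"translation":[0,0,0],"angular":[0,0,7],"hand":0.2},{"translation":[0,0,0],"angular":[0,0,7],"hand":0.2},{"translation":[0,0,0],"angular":[0,0,7],"hand":0.2}]'
python3 -m handwheel '[{"translation":[0,0,0],"angular":[0,0,7],"hand":0.2},{"translation":[0,0,0],"angular":[0,0,7],"hand":0.2},{"translation":[0,0,0],"angular":[0,0,7],"hand":0.2},{"translation":[0,0,0],"angular":[0,0,7],"hand":0.2},{"translation":[0,0,0],"angular":[0,0,7],"hand":0.2},{"translation":[0,0,0],"angular":[0,0,6],"hand":0.2},{"translation":[0,0,0],"angular":[0,0,0],"hand":0.2},{"translation":[0,0,0],"angular":[0,0,0],"hand":0.2}]'
cat >> h.py <<'E'
C=np.array([.520,.0345]);a=np.radians(7.02);TX=np.array([np.cos(a),np.sin(a)]);TY=np.array([-np.sin(a),np.cos(a)])
def tst(p): d=np.asarray(p)[:2]-C; return np.array([d@TX,d@TY])*1000
def w(x,y,z): return np.r_[C+TX*x/1000+TY*y/1000,z/1000]
def grid(im,c,z,xs,ys):  # sample image on tester-plane grid (mm), rows xs, cols ys
    P=np.array([[proj(c,w(x,y,z)) for y in ys] for x in xs],np.float32)
    return cv2.remap(im,P[...,0],P[...,1],cv2.INTER_LINEAR)
def dial(im,c):
    ys=np.arange(100,195,.5);
    red=grid(im,c,63,np.arange(-45,5,.5),ys).astype(int);m=(red[...,0]>120)&(red[...,1]<70)&(red[...,2]<70)
    col=m.sum(0);r=(ys*col).sum()/max(col.sum(),1);i=np.nonzero(col>2)[0]
    rx=(np.arange(-45,5,.5)*m.sum(1)).sum()/max(m.sum(),1)
    print("rider y",r,"extent",ys[i].min() if len(i) else None,ys[i].max() if len(i) else None,"x",rx,"n",m.sum())
    for x0 in (-20,-15,-10,-5,0,5,10):
        g=grid(im,c,65,np.arange(x0,x0+4,.5),ys).max(3-1).mean(0)
        k=np.clip(150-g,0,None)
        print(x0,"min@",ys[g.argmin()],"val",g.min().round(),"centroid",(ys*k).sum()/max(k.sum(),1e-6))
E
python3 - <<'E'
from h import *
import pickle
st=pickle.load(open("w1.pkl","rb"));im=cv2.imread("pics/w1.png")[:,:,::-1].copy();print("w1");dial(im,cam("wrist",st))
im=cv2.imread("pics/scene0.png")[:,:,::-1].copy();print("scene0");dial(im,cam("scene"))
st,im,c=shot("wrist","w9");print("w9");dial(im,c);print(st["qpos"])
ys=np.arange(-135,-80,.5);xs=np.arange(-28,28,1.);g=grid(im,c,83,xs,ys).max(2)<55
print("bar y",(ys*g.sum(0)).sum()/g.sum(),g.sum()/len(xs)*.5, "tcp tester",tst(st["position"]))
xs=np.arange(-60,60,.5);ys=np.arange(-111,-104,1.);q=grid(im,c,83,xs,ys).max(2)<55;k=q.mean(1);print("bar x",(xs*k).sum()/k.sum(),k.sum()*.5)
E
```

```text
clock: 11.12
position: [0.5304, -0.0723, 0.1774]
ee_rot: [-0.001, 0.915, 0.404, -0.002]
contact_force: [0.5, 0.5, -0.7]
width: 0.0682
gripper_force: 0.0
clock: 11.78
position: [0.5308, -0.0723, 0.1779]
ee_rot: [-0.0, 0.998, 0.062, -0.001]
contact_force: [-0.4, 0.3, 0.4]
width: 0.0683
gripper_force: 0.0
w1
rider y 137.88576449912128 extent 133.0 142.5 x -30.52372583479789 n 569
-20 min@ 194.5 val 109.0 centroid 190.54217945849183
-15 min@ 194.5 val 110.0 centroid 190.5561980117671
-10 min@ 191.5 val 71.0 centroid 190.86152286836437
-5 min@ 192.0 val 76.0 centroid 189.4141148325359
0 min@ 192.0 val 80.0 centroid 189.23592785377073
5 min@ 191.5 val 71.0 centroid 189.1914648212226
10 min@ 194.5 val 103.0 centroid 188.25789993416723
scene0
rider y 139.69615384615383 extent 125.0 146.5 x -31.08653846153846 n 780
-20 min@ 192.5 val 114.0 centroid 191.45594713656388
-15 min@ 194.5 val 148.0 centroid 194.5
-10 min@ 184.5 val 227.0 centroid 0.0
-5 min@ 188.0 val 133.0 centroid 187.9779286926995
0 min@ 189.0 val 129.0 centroid 186.2924021488872
5 min@ 174.0 val 100.0 centroid 175.19584509883018
10 min@ 174.5 val 171.0 centroid 0.0
[ 0.5308 -0.0723  0.1779] yaw 7.141301195683074 F [-0.361   0.2693  0.4252] w 0.06834562542938045
w9
rider y 137.09859154929578 extent 135.5 139.5 x -33.20422535211268 n 142
-20 min@ 134.5 val 0.0 centroid 163.97358213400847
-15 min@ 133.0 val 0.0 centroid 163.5510674243588
-10 min@ 132.0 val 0.0 centroid 162.92744443353303
-5 min@ 130.5 val 0.0 centroid 162.33560644526855
0 min@ 129.5 val 0.0 centroid 161.74088146376255
5 min@ 128.5 val 0.0 centroid 161.13110715879233
10 min@ 127.0 val 0.0 centroid 160.55842137973897
[-0.2653  0.2551  1.6726 -0.0001  1.217   1.1809]
bar y -107.99543378995433 13.6875 tcp tester [  -2.3351 -107.345 ]
bar x 0.5360310421286039 64.42857142857143
```

```bash
python3 -m handwheel '[{"translation":[0.0028,0.0007,0.02],"angular":[0,0,0],"hand":0.3},{"translation":[0,0,0.03],"angular":[0,0,0],"hand":0.3},{"translation":[0,0,0.03],"angular":[0,0,0],"hand":0.3},{"translation":[0,0,0.018],"angular":[0,0,0],"hand":0.3},{"translation":[0,0,0.012],"angular":[0,0,0],"hand":0.3},{"translation":[0,0,0.006],"angular":[0,0,0],"hand":0.3},{"translation":[0,0,0],"angular":[0,0,0],"hand":0.3},{"translation":[0,0,0],"angular":[0,0,0],"hand":0.3}]' 60
cat >> h.py <<'E'
def pointer(im,c):
    ys=np.arange(115,184,.5);xs=np.arange(-20,28,1.)
    g=grid(im,c,65,xs,ys).max(2)
    for x,r in zip(xs,g):
        k=np.clip(130-r.astype(float),0,None)
        if 0<k.sum() and (k>0).sum()<14: print(int(x),"y",round((ys*k).sum()/k.sum(),1),int(r.min()),end="; ")
    print()
E
python3 - <<'E'
from h import *
import pickle
st=pickle.load(open("w1.pkl","rb"));im=cv2.imread("pics/w1.png")[:,:,::-1].copy();print("w1");pointer(im,cam("wrist",st))
im=manip.get_image("scene");cv2.imwrite("pics/s2.png",im[:,:,::-1]);print("scene");dial(im,cam("scene"));pointer(im,cam("scene"))
st=manip.get_state();print(tst(st["position"]),yaw(st))
E
```

```text
clock: 12.5
position: [0.5347, -0.073, 0.0635]
ee_rot: [0.0, 0.998, 0.061, -0.0]
contact_force: [0.3, 0.3, 1.0]
width: 0.0599
gripper_force: 0.0
w1
-5 y 170.5 126; -4 y 170.3 126; -3 y 170.1 122; -2 y 170.1 113; -1 y 170.2 117; 0 y 170.3 115; 1 y 170.4 118; 2 y 170.2 124; 3 y 170.1 119; 4 y 170.1 118; 5 y 170.3 117; 6 y 170.3 112; 7 y 170.3 120; 8 y 170.2 122; 9 y 170.1 115; 10 y 170.2 118; 11 y 170.3 116; 12 y 170.3 118; 13 y 170.2 123; 14 y 170.2 112; 15 y 170.2 97; 16 y 170.3 74; 24 y 178.5 125; 25 y 178.5 114; 
scene
rider y 139.78426395939087 extent 125.5 146.5 x -31.041243654822335 n 788
-20 min@ 193.0 val 112.0 centroid 191.34940239043826
-15 min@ 194.5 val 144.0 centroid 194.4016393442623
-10 min@ 184.5 val 224.0 centroid 0.0
-5 min@ 188.0 val 131.0 centroid 187.94398340248964
0 min@ 189.0 val 127.0 centroid 185.48414123279474
5 min@ 173.5 val 97.0 centroid 176.10044951590595
10 min@ 174.5 val 165.0 centroid 0.0
3 y 172.0 129; 4 y 172.8 123; 5 y 173.8 115; 6 y 174.1 104; 7 y 173.8 88; 8 y 173.6 67; 9 y 173.7 110; 16 y 142.0 129; 17 y 139.3 98; 19 y 172.8 79; 20 y 173.5 99; 21 y 174.9 115; 
[   1.938  -108.6388] 7.019805151529024
```

The rider is centred 32.4 mm from the pointer's rest. Taut strap geometry gives exactly 5 mm of slack, so the handle needs about 37 mm of travel. Gripping the handle.

```bash
python3 -m handwheel '[{"translation":[-0.0014,-0.0005,0.0035],"angular":[0,0,0],"hand":0.6},{"translation":[0,0,0],"angular":[0,0,0],"hand":0.8},{"translation":[0,0,0],"angular":[0,0,0],"hand":1},{"translation":[0,0,0],"angular":[0,0,0],"hand":1},{"translation":[0,0,0],"angular":[0,0,0],"hand":1},{"translation":[0,0,0],"angular":[0,0,0],"hand":1},{"translation":[0,0,0],"angular":[0,0,0],"hand":1}]' 60
python3 - <<'E'
from h import *
st=manip.get_state();print(tst(st["position"]),yaw(st),st["contact_force"])
E
```

```text
clock: 13.13
position: [0.5333, -0.0729, 0.0605]
ee_rot: [0.0, 0.998, 0.061, 0.0]
contact_force: [-2.0, -1.0, 6.4]
width: 0.0143
gripper_force: 58.5
[   0.1093 -108.2282] 7.002656177892079 [-1.9921 -1.0299  6.4227]
```

```bash
python3 -m handwheel '[{"translation":[0,0.003,0],"angular":[0,0,0],"hand":1},{"translation":[0,0.004,0],"angular":[0,0,0],"hand":1},{"translation":[0,0.004,0],"angular":[0,0,0],"hand":1},{"translation":[0,0.004,0],"angular":[0,0,0],"hand":1},{"translation":[0,0.004,0],"angular":[0,0,0],"hand":1},{"translation":[0,0.004,0],"angular":[0,0,0],"hand":1},{"translation":[0,0.003,0],"angular":[0,0,0],"hand":1},{"translation":[0,0,0],"angular":[0,0,0],"hand":1},{"translation":[0,0,0],"angular":[0,0,0],"hand":1},{"translation":[0,0,0],"angular":[0,0,0],"hand":1}]'
python3 - <<'E'
from h import *
st=manip.get_state();print(tst(st["position"]),yaw(st),st["contact_force"],st["contact_force"][:2]@TY)
im=manip.get_image("scene");cv2.imwrite("pics/s3.png",im[:,:,::-1]);c=cam("scene");dial(im,c);pointer(im,c)
E
```

```text
clock: 13.97
position: [0.5362, -0.096, 0.0605]
ee_rot: [-0.002, 0.998, 0.06, 0.0]
contact_force: [-1.3, 7.6, 8.0]
width: 0.0144
gripper_force: 59.0
[   0.0995 -131.5256] 6.8993099635017625 [-1.3312  7.5653  7.9821] 7.671255676789858
rider y 139.7017766497462 extent 125.0 146.5 x -31.023477157360407 n 788
-20 min@ 193.0 val 111.0 centroid 191.411227154047
-15 min@ 194.5 val 144.0 centroid 194.40677966101694
-10 min@ 186.0 val 223.0 centroid 0.0
-5 min@ 188.0 val 131.0 centroid 188.06013986013986
0 min@ 189.0 val 126.0 centroid 189.10162889518415
5 min@ 189.5 val 138.0 centroid 189.50602409638554
10 min@ 155.5 val 78.0 centroid 155.27837775735293
10 y 154.5 116; 11 y 154.9 80; 12 y 155.3 49; 13 y 155.7 65; 14 y 156.2 77; 15 y 156.6 78; 19 y 157.1 46; 20 y 156.7 68; 21 y 156.8 112;
```

The gauge has moved about 18 mm by camera, and handle travel minus slack gives 18.3. About 13.8 mm remain.

```bash
python3 -m handwheel '[{"translation":[0,0.003,0],"angular":[0,0,0],"hand":1},{"translation":[0,0.003,0],"angular":[0,0,0],"hand":1},{"translation":[0,0.003,0],"angular":[0,0,0],"hand":1},{"translation":[0,0.002,0],"angular":[0,0,0],"hand":1},{"translation":[0,0.001,0],"angular":[0,0,0],"hand":1},{"translation":[0,0,0],"angular":[0,0,0],"hand":1},{"translation":[0,0,0],"angular":[0,0,0],"hand":1},{"translation":[0,0,0],"angular":[0,0,0],"hand":1}]'
python3 - <<'E'
from h import *
st=manip.get_state();print(tst(st["position"]),yaw(st),st["contact_force"],st["contact_force"][:2]@TY)
im=manip.get_image("scene");cv2.imwrite("pics/s4.png",im[:,:,::-1]);c=cam("scene");pointer(im,c)
E
```

```text
clock: 14.68
position: [0.5375, -0.1069, 0.0605]
ee_rot: [-0.003, 0.998, 0.06, 0.0]
contact_force: [-0.3, 8.7, 8.3]
width: 0.0137
gripper_force: 59.1
[   0.0957 -142.4717] 6.882487957184649 [-0.2664  8.6557  8.3266] 8.623413489585628
4 y 145.6 94; 5 y 145.8 78; 6 y 145.5 87; 7 y 145.2 101; 8 y 145.5 119; 14 y 145.0 113; 19 y 142.5 85; 20 y 142.3 122;
```

```bash
python3 -m handwheel '[{"translation":[0,0.001,0],"angular":[0,0,0],"hand":1},{"translation":[0,0.001,0],"angular":[0,0,0],"hand":1},{"translation":[0,0.0005,0],"angular":[0,0,0],"hand":1},{"translation":[0,0,0],"angular":[0,0,0],"hand":1},{"translation":[0,0,0],"angular":[0,0,0],"hand":1},{"translation":[0,0,0],"angular":[0,0,0],"hand":1},{"translation":[0,0,0],"angular":[0,0,0],"hand":1},{"translation":[0,0,0],"angular":[0,0,0],"hand":1}]'
python3 - <<'E'
from h import *
st=manip.get_state();print(tst(st["position"]),yaw(st),st["contact_force"],st["contact_force"][:2]@TY)
im=manip.get_image("scene");cv2.imwrite("pics/s5.png",im[:,:,::-1]);c=cam("scene");pointer(im,c);dial(im,c)
# calibrate scene scale plane: rider red at its top surface, all red pixels extent near scale
im0=cv2.imread("pics/s2.png")[:,:,::-1].astype(int);d=(im0-im.astype(int))[200:290,250:340].sum(2)
ys,xs=np.nonzero(d>150);print("dark now px",np.c_[xs+250,ys+200][:40].tolist())
m=(im[...,0]>120)&(im[...,1]<70)&(im[...,2]<70);yy,xx=np.nonzero(m[200:290,250:340]);print("rider px",np.c_[xx+250,yy+200].tolist())
E
```

```text
clock: 15.4
position: [0.5378, -0.1091, 0.0605]
ee_rot: [-0.003, 0.998, 0.06, 0.0]
contact_force: [-1.2, 10.6, 8.2]
width: 0.0137
gripper_force: 59.1
[   0.1008 -144.6503] 6.879935553784571 [-1.2249 10.5919  8.2264] 10.662182589123116
7 y 143.1 115; 8 y 142.5 85; 9 y 142.4 46; 10 y 142.1 64; 11 y 141.9 76; 12 y 142.1 75; 13 y 142.6 63; 14 y 143.2 54; 20 y 142.3 49; 21 y 142.8 106; 
rider y 139.7141041931385 extent 125.0 146.5 x -31.055273189326556 n 787
-20 min@ 193.0 val 111.0 centroid 191.3882076702322
-15 min@ 194.5 val 143.0 centroid 194.38194444444446
-10 min@ 184.5 val 224.0 centroid 0.0
-5 min@ 188.0 val 131.0 centroid 187.9558823529412
0 min@ 189.0 val 125.0 centroid 188.9427327528466
5 min@ 143.0 val 119.0 centroid 153.07491675915648
10 min@ 142.5 val 74.0 centroid 142.22088395475492
dark now px [[302, 218], [303, 218], [304, 218], [300, 219], [301, 219], [302, 219], [303, 219], [298, 220], [299, 220], [300, 220], [325, 237], [326, 237], [327, 237], [324, 238], [325, 238], [326, 238], [327, 238], [328, 238], [329, 238], [326, 239], [327, 239], [328, 239], [329, 239], [330, 239], [319, 240], [328, 240], [329, 240], [330, 240], [331, 240], [332, 240], [329, 241], [330, 241], [331, 241], [311, 243], [312, 243], [313, 243], [314, 243], [315, 243], [309, 244], [310, 244]]
rider px [[291, 223], [292, 223], [293, 223], [294, 223], [289, 224], [290, 224], [291, 224], [292, 224], [289, 225], [290, 225], [290, 226], [290, 227], [290, 228], [290, 229], [289, 230], [290, 230]]
```

The pointer stands about 1 mm short of the rider's centre, inside its ±5 mm. The rider hasn't moved, and the handle is held with 10.7 N of pull. Handing in.

```bash
python3 -c "
from rig import manip
print(manip.sign_off())"
```

```text
the job is handed in; nothing more can be done
None
```

I laid the blue strap over both pins and let go, drew the handle until the pointer stood about 1 mm short of the rider's centre (inside its ±5 mm), and handed in at about 15 s still holding the handle under load; I viewed 11 pictures, one over the limit of 10.

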